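Purge the dental dust box: door onto its catch, suction gate held at the pointer

ROBOT

A 6-joint arm with a two-finger parallel gripper is mounted at the origin on the work surface. World frame = base frame: x ahead of the robot, y to its left, z up, the work surface at z = 0. Lengths are in m, angles in rad, forces in N, time in s.
With the tool pointing down it reaches from about 0.375 to 0.9 m from the base axis. Payload 3.1 kg.
Tool frame: the origin (TCP) lies on the centre line of the jaws, within the pads' length; the fingertips stand 19 mm ahead of it and the grasp point (between the pads) is the TCP; z points along the fingers, y is the line along which they close (so a half turn about z gives the same grasp; the last joint's range is limited). The gripper opens to 85 mm and grips with 20 to 120 N. Pads are 22 mm wide; open, the fingers measure 114 mm over their backs; the gripper's body (76 mm by 85 mm) begins 54 mm behind the grasp point. The pads swing forward as they close: fully open they stand 13 mm farther back than shut.
Start: joints at [-1.478, 0.527, 1.433, -0, 1.181, -0.178], TCP at [0.167, -0.602, 0.25] pointing down, gripper open.
Joint ranges: [-3.08, 3.08], [-0.75, 2.2], [0.22, 2.44], [-1.43, 4.57], [0, 2.65], [-2.85, 2.85]. Speed limits (rad/s): [2.79, 2.79, 3.14, 3.14, 3.14, 3.14].

INTERFACE

Orientations are given as a unit quaternion [x, y, z, w].
In Python, from station import manip gives the robot as it stands.
- The arm moves only by the tool servo_tool, never from a script. Its argument "rows" is a list that holds one entry, the list of rows, each a list of 7 numbers: the turn, a rotation vector about the tool's x, y, z in degrees, then the shift along the tool's x, y, z in m, then the gripper command: -1 is shut, 1 is fully open, values between are in proportion. In form: [[[wx, wy, wz, tx, ty, tz, jaw], ...]]. A call has 1 to 8 rows; each row shifts and turns the commanded pose from where the row before left it, along the tool's axes as they then stand; what a row does not reach is not made up. A row lasts 1/12 s, in which the tool goes at most 41.7 mm and 7.16 degrees, less where a joint would pass 70% of its speed; a pose out of reach is approached as far as the arm can. A call is refused whole if a number of a shift passes 0.0417 or a number of a turn 7.16, either way. A call with a gripper value outside its range is refused whole. The fingers move at their own pace and stop on an object; "squeeze" is the grip in N (left out, the last holds). Time passes only in rows, so rows that do not move let the fingers close. It gives the time, the measured TCP pose, the force, the opening and the grip force at its end, in the units of the state.
- manip.sense(): the state, without advancing time (a new reading comes with each control period).
- manip.snapshot(name): name is "side" or "top" or "wrist"; returns the picture (384x512x3 uint8, blue, green, red); there is no depth.
- manip.camera_info(name): a dict with "K" (3x3 intrinsics, pixels), "camera_from_world" (4x4, takes a point from world to camera coordinates). Camera axes: x right, y down, z forward; pixel columns grow to the right and rows downward; lengths in m; the calibration is good to about 2 mm. A picture is of the moment at which its call begins: read the wrist's pose just before it. camera_info takes no time and is no camera call; for the wrist camera it gives the pose at the moment of the call.
- manip.sign_off(): hands the job in; it is judged then, once.
The state is a dict: "t": time; "q": joint angles; "qd": joint speeds; "tau": joint torques, N m; "tcp_pos": TCP position; "tool_rot": TCP orientation; "force": force on the tool from outside, world axes, zero at the start; "ft_torque": the same for the moment, N m; "finger_gap": opening from 0.0 (shut) to 1.0 (fully open); "gripper_force": force on a finger pad.
Only numpy, scipy, OpenCV 4.12 (cv2) and the standard library are available. Lean on these libraries where they do the work, as an engineer would, in place of code of your own. Each camera call takes 0.05 s, during which the arm holds its last target. There are 200 camera calls.

TASK

Clear the dust box on the bench: push its windowed side door fully shut until the catch snaps in and the door sits flush, then take the upright tab of the spring-return suction gate on the roof, pull it out until its thin index finger is level with the brass pointer beside it, and keep it there. The gate springs back when let go, so finish still holding it at the pointer with the fingers. Do not shift the pointer, and leave the other things on and around the box where they are.

Things in the scene. Friction and masses are not known exactly. Their poses are not given: they have to be found in the camera images.
- box: White metal bench dust box, fixed, 240 (x) by 222 (y) by 160 mm high with a flat roof. Origin: centre of its underside. +y points to the side that the door closes; the gate pulls out along -x. A filter canister (96 mm dia, 150 high) stands against its -y side. On the roof: two 9 mm high guide rails beside the gate plate (y -57 to -51 and +11 to +17 mm).
- door (a joint): Door angle in rad: 0 shut flush, grows as it opens (free edge swings out to the box's +y). Starts 0.5 to 0.95 open, stays where left. Grey frame with clear window, 216 mm from hinge to free edge, 12 mm thick, z 14 to 150 mm. Push on its outer face. In the last 0.06 rad a spring roller catch resists (about 8 N pushed near the free edge); past about 0.02 rad it snaps the door to 0 and holds it.
- door_hinge (a point): Point on the door's upright hinge axis, at the box's +x end, at the door's top (z = 150 mm); the outer face lies 6 mm outward of the axis. Axes turn with the door: -x runs from hinge to free edge, +y points out of the outer face.
- door_edge (a point): Top corner of the door's free edge on the outer face, 216 mm from the hinge, z = 150 mm. Axes as door_hinge.
- door_knob (a point): Centre of the end of the door's small black knob, 18 mm dia, standing 21 mm out of the outer face, 200 mm from the hinge at z = 60 mm. Axes as door_hinge.
- catch_block (a point): Centre of the black catch block fixed at the box's front door corner, 18 by 16 by 34 mm, z 28 to 62 mm. Its spring roller catches a bump on the door's free edge. Axes as the box.
- gate (a joint): How far the suction gate is pulled out, in m: 0 home, 0.075 the end stop. A spring pulls it home: about 5 N at 0, rising 0.9 N per 10 mm. The gate is a steel plate on the roof (top face 6 mm above the roof) with an upright black tab; it slides along the box's -x.
- gate_tab (a point): Centre of the top of the gate's upright black plastic tab: 14 mm thick along the box's x, 44 mm wide along y, rising from 6 to 48 mm above the roof (top at z = 208 mm). At its foot a flange 26 by 50 mm reaches 11 mm above the roof. Axes as the box.
- gate_index (a point): Tip of the gate's index: a thin steel finger, 4 mm wide along x, on the gate plate 23 mm in front (-x) of the tab, reaching towards the pointer (+y). It travels with the gate. Axes as the box.
- pointer_line (a point): Dark line at the tip of the brass pointer clamp (16 by 18 by 14 mm) on a steel rail on the roof, about 60 mm to the tab's +y side. It lies 30 to 55 mm out from the index's home: the gate is on the mark when gate_index and this point have the same x in the box's axes. The clamp slides stiffly (6 N) and must not be shifted. Axes as the box.
- model_in: Plaster dental model, 50 by 62 by 28 mm, inside the box on its floor. Origin: centre of underside. Leave alone.
- model_out: Plaster dental model, 50 by 62 by 28 mm, on the bench close in front (-x) of the box. Origin: centre of underside. Leave alone.
- wax_jar: Small glass jar with metal cap, 36 mm dia, 30 high, on the roof of the box. Origin: centre of underside. Leave alone.
- liquid: Amber bottle, 48 mm dia, 95 high, on the bench beside the filter canister on the box's -y side. Origin: centre of underside. Leave alone.
- bowl: Dark rubber mixing bowl, 110 mm dia, 60 high, on the bench to the left. Origin: centre of underside. Leave alone.
- brush: Flat brush lying on the bench to the left. Leave alone.
- driver: Screwdriver lying on the bench to the right. Leave alone.
- tray: White plastic tray, 120 by 180 by 30 mm, on the bench to the right. Origin: centre of underside. Leave alone.

How it is judged:
On the way, in this order (a step that is already met when the one before it is completed fails the run):
1. the door is shut flush on its catch (value of joint door below 0.012 rad), for 0.3 s.
2. with the door shut, the fingers hold the gate's index level with the pointer (value of joint door below 0.012 rad and contact force between the fingers and gate above 2 N and x of gate_index in the frame of pointer_line between -0.005 and 0.005 m), for 0.5 s.
At the end, for the whole second after the job is handed in: The door is shut on its catch (under 0.012 rad) and the robot's fingers hold the gate still (contact over 2 N) with its index within 5 mm of the pointer's line along the pull; the program finishes while holding (all of step 2 and velocity of joint gate between -0.01 and 0.01 m/s); the arm keeps its last pose, push and grip.
It fails at once if the pointer is shifted by more than 4 mm (distance of pointer_line from where it was at the start of the episode above 0.004 m).
It fails at once if a bystander is moved by more than 30 mm (distance of any of model_in, model_out, wax_jar, liquid, bowl, brush, driver, tray from where it was at the start of the episode above 0.03 m).
It fails at once if a bottle, jar or bowl is tipped (angle between any of wax_jar, liquid, bowl's own z axis and vertical above 0.5 rad).
It also fails if it takes over 51 s, if anything falls off the work surface, if the arm or the gripper's body presses on something with over 40 N, if the wrist force passes 120 N, or if a joint passes its speed limit or range.

## Working session

There is one attempt and no reset: what is moved stays moved. The work goes in short steps, Python scripts to look and compute and a tool call to move; the robot and the scene stay as the last step left them, time stands still between calls to the robot, and variables do not carry over. Pictures are saved under pics/ and viewed, at most 10 in all, crops included, and the job is handed in when it is done.

Besides the shell and the picture viewer there is one more tool, called after ">>>" as name([rows], argument=value, ...), one row to a line, values as JSON. servo_tool: Moves the arm, as the interface text tells. Its arguments: {"type":"object","properties":{"rows":{"type":"array","items":{"type":"array","items":{"type":"array","items":{"type":"number"}}}},"squeeze":{"type":"number"}},"required":["rows"]}

```bash
mkdir -p pics; ls; python3 - <<'E'
from station import manip
import cv2
for n in("side","top"):
    cv2.imwrite(f"pics/{n}0.png",manip.snapshot(n)); c=manip.camera_info(n); print(n,c)
s=manip.sense();print(s)
E
```

```text
pics
side {'K': array([[480.18006796,   0.        , 255.55571676],
       [  0.        , 480.18006796, 193.22230808],
       [  0.        ,   0.        ,   1.        ]]), 'camera_from_world': array([[-0.74012719, -0.6722996 , -0.01499938,  0.32288092],
       [-0.4302851 ,  0.49060163, -0.75773661,  0.35308444],
       [ 0.51678474, -0.55436746, -0.65238811,  1.47192729],
       [ 0.        ,  0.        ,  0.        ,  1.        ]])}
top {'K': array([[383.02029002,   0.        , 258.88820121],
       [  0.        , 383.02029002, 188.97102508],
       [  0.        ,   0.        ,   1.        ]]), 'camera_from_world': array([[ 1.84499961e-02, -9.99829125e-01, -1.14788894e-03,
        -4.81538098e-02],
       [-9.92193383e-01, -1.81674437e-02, -1.23378423e-01,
         4.89693592e-01],
       [ 1.23336486e-01,  3.41525924e-03, -9.92359031e-01,
         1.24553465e+00],
       [ 0.00000000e+00,  0.00000000e+00,  0.00000000e+00,
         1.00000000e+00]])}
{'t': 0.1, 'q': array([-1.47851700e+00,  5.28358602e-01,  1.43377676e+00, -3.66275575e-06,
        1.18138617e+00, -1.78533507e-01]), 'qd': array([-0.00024981, -0.00064673, -0.00299863,  0.00038789, -0.00178069,
        0.00228845]), 'tau': array([-5.13406085e-04, -4.43303561e+01, -1.78586411e+01, -1.87210640e-04,
        3.87704626e-03, -1.54771999e-05]), 'tcp_pos': array([ 0.16714749, -0.6016085 ,  0.24943958]), 'tool_rot': array([ 9.90845995e-01,  1.34993646e-01,  3.98883587e-05, -9.63611189e-04]), 'force': array([-0.21875304,  0.40635697,  1.55098668]), 'ft_torque': array([ 0.00666763, -0.02467721,  0.03287373]), 'gripper_force': 0.0, 'finger_gap': 0.998966822556772}
```

```bash
python3 - <<'E'
import cv2
a=cv2.imread("pics/top0.png");cv2.imwrite("pics/top0b.png",cv2.resize(a,(800,600),interpolation=cv2.INTER_CUBIC))
a=cv2.imread("pics/side0.png");cv2.imwrite("pics/side0b.png",cv2.resize(a,(800,600),interpolation=cv2.INTER_CUBIC))
E
```

```text
(no output)
```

View pics/top0b.png

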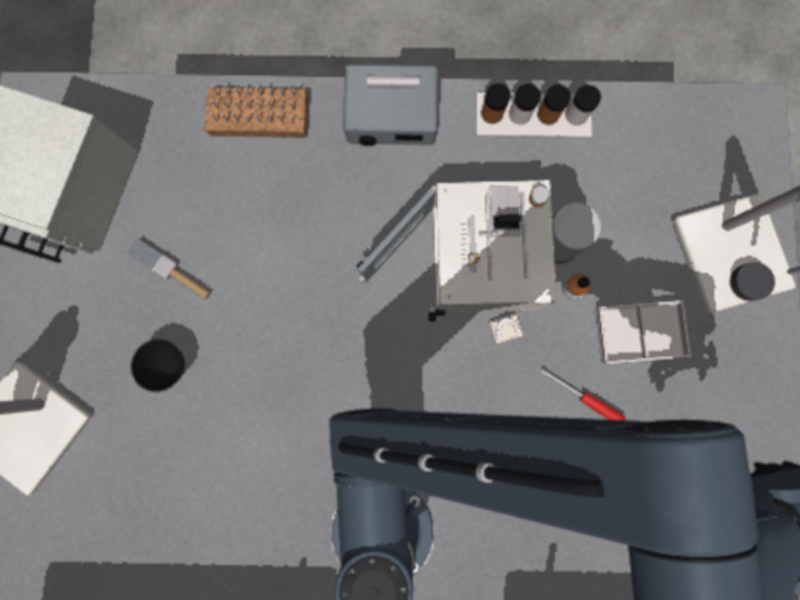

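View pics/side0b.png

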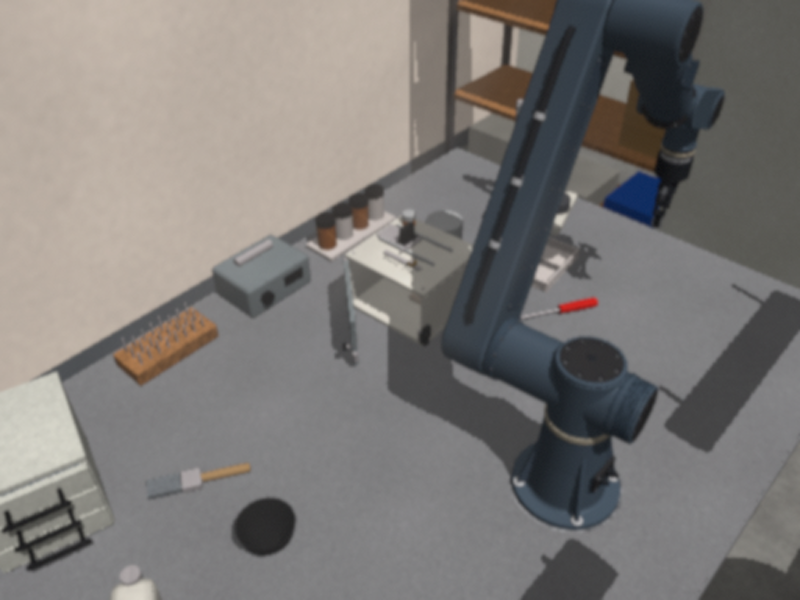

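The top view shows the box roof with corners at about (436,183), (551,180), (553,303) and (436,303) in the 800-px picture. The door runs from (436,190) to (362,275), the black tab is at (508,220), the brass pointer at (474,258), and the jar at (540,194).

```bash
cat > h.py <<'E'
import numpy as np, cv2
from station import manip
def ray(n,uv,z,c=None):
    c=c or manip.camera_info(n); T=c["camera_from_world"]; R=T[:3,:3]; o=-R.T@T[:3,3]
    d=R.T@np.linalg.inv(c["K"])@np.array([uv[0],uv[1],1.]); return o+d*(z-o[2])/d[2]
def proj(n,p,c=None):
    c=c or manip.camera_info(n); q=c["K"]@(c["camera_from_world"]@np.r_[p,1])[:3]; return q[:2]/q[2]
E
python3 - <<'E'
from h import *
np.set_printoptions(precision=4,suppress=True)
f=800/512
for k,uv,z in [("TL",(436,183),.16),("TR",(551,180),.16),("BR",(553,303),.16),("BL",(436,303),.16),("hinge",(436,191),.15),("edge",(362,277),.15),("tab",(508,217),.208),("ptr",(474,257),.175),("idx",(482,232),.17),("model",(507,327),.028),("liq",(581,282),.095),("knob",(359,268),.06)]:
    print(k,ray("top",(uv[0]/f,uv[1]/f),z))
E
```

```text
TL [ 0.6971 -0.0972  0.16  ]
TR [ 0.7072 -0.3224  0.16  ]
BR [ 0.4647 -0.3234  0.16  ]
BL [ 0.4606 -0.1     0.16  ]
hinge [ 0.684  -0.0978  0.15  ]
edge [0.5098 0.0435 0.15  ]
tab [ 0.6188 -0.2298  0.208 ]
ptr [ 0.5483 -0.1705  0.175 ]
idx [ 0.5983 -0.1862  0.17  ]
model [ 0.4269 -0.2578  0.028 ]
liq [ 0.5161 -0.3967  0.095 ]
knob [0.5426 0.0571 0.06  ]
```

>>> servo_tool([
  [[0, 0, -7, 0, 0, 0, -1], [0, 0, -7, 0, 0, 0, -1], [0, 0, -7, 0, 0, 0, -1], [0, 0, -7, 0, 0, 0, -1], [0, 0, -7, 0, 0, 0, -1], [0, 0, -7, 0, 0, 0, -1], [0, 0, -7, 0, 0, 0, -1], [0, 0, -7, 0, 0, 0, -1]],
])

```text
t: 0.77
tcp_pos: [0.1672, -0.6018, 0.2497]
tool_rot: [0.81, 0.587, 0.0, -0.001]
force: [-0.1, 0.0, -1.0]
finger_gap: 0.001
gripper_force: 0.0
```

>>> servo_tool([
  [[0, 0, -6.2, 0, 0, 0, -1], [0, 0, -6.2, 0, 0, 0, -1], [0, 0, -6.1, 0, 0, 0, -1], [0, 0, 0, 0.03, 0.02, 0, -1], [0, 0, 0, 0.03, 0.02, 0, -1], [0, 0, 0, 0.03, 0.02, 0, -1], [0, 0, 0, 0.03, 0.02, 0, -1], [0, 0, 0, 0.03, 0.02, 0, -1]],
])

```text
t: 1.43
tcp_pos: [0.2676, -0.4504, 0.2499]
tool_rot: [0.707, 0.707, 0.0, -0.0]
force: [0.8, -0.5, -0.1]
finger_gap: 0.002
gripper_force: 0.0
```

>>> servo_tool([
  [[0, 0, 0, 0.03, 0.02, 0, -1], [0, 0, 0, 0.03, 0.02, 0, -1], [0, 0, 0, 0.03, 0.02, 0, -1], [0, 0, 0, 0.03, 0.02, 0, -1], [0, 0, 0, 0.03, 0.02, 0, -1], [0, 0, 0, 0.03, 0.02, 0, -1], [0, 0, 0, 0.03, 0.02, 0, -1], [0, 0, 0, 0.03, 0.02, 0, -1]],
])

```text
t: 2.1
tcp_pos: [0.4276, -0.2104, 0.2502]
tool_rot: [0.707, 0.707, -0.0, -0.0]
force: [-0.0, -0.0, -0.7]
finger_gap: -0.001
gripper_force: 0.0
```

>>> servo_tool([
  [[0, 0, 0, 0.036, 0.0185, 0, -1], [0, 0, 0, 0.036, 0.0185, 0, -1], [0, 0, 0, 0.036, 0.0185, 0, -1], [0, 0, 0, 0.036, 0.0185, 0, -1], [0, 0, 0, 0.036, 0.0185, 0, -1], [0, 0, 0, 0.036, 0.0185, 0, -1], [0, 0, 0, 0.036, 0.0185, 0, -1], [0, 0, 0, 0.036, 0.0185, 0, -1]],
])

```text
t: 2.77
tcp_pos: [0.5753, 0.078, 0.25]
tool_rot: [0.707, 0.707, -0.0, -0.0]
force: [1.4, -1.1, 0.9]
finger_gap: -0.0
gripper_force: 0.0
```

```bash
python3 - <<'E'
from h import *
print(manip.sense()["tcp_pos"])
a=manip.snapshot("top")[100:220,180:380]; b=manip.snapshot("wrist")
a=cv2.resize(a,(800,480),interpolation=cv2.INTER_CUBIC)
cv2.imwrite("pics/top1.png",a); cv2.imwrite("pics/w1.png",b)
E
```

```text
[0.57527066 0.07801629 0.24995699]
```

View pics/w1.png

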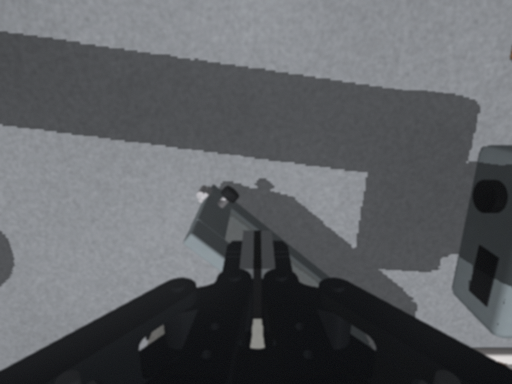

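The wrist view shows the door's free edge at about (188–207, 190–240) and its knob at (229,194). The closed fingertips are near (257,235), on the outer-face side.

```bash
python3 - <<'E'
from h import *
np.set_printoptions(precision=4,suppress=True)
print("corner",ray("wrist",(188,238),.15), ray("wrist",(205,188),.014),"knob",ray("wrist",(229,194),.06))
print("tip at descent",proj("wrist",np.array([.575,.078,.111])), proj("wrist",np.array([.575,.078,.231])))
h=np.array([.69,-.098,.15])
for z in(.15,.014):
  for r in(0.1,.216): print(z,r,[proj("wrist",np.array([.69,-.098,z])+r*np.array([-np.cos(t),np.sin(t),0])) for t in(.6,.68,.75)])
E
```

```text
corner [0.5253 0.0461 0.15  ] [0.5176 0.0441 0.014 ] knob [0.5494 0.052  0.06  ]
tip at descent [253.8299 183.7242] [252.2075 251.8429]
0.15 0.1 [array([291.576 , 333.4737]), array([297.5839, 327.1468]), array([303.3816, 321.8731])]
0.15 0.216 [array([172.1733, 263.7033]), array([184.3713, 247.7468]), array([196.5787, 234.2251])]
0.014 0.1 [array([280.1043, 254.3443]), array([284.1084, 249.7099]), array([287.9651, 245.8629])]
0.014 0.216 [array([200.6769, 204.2689]), array([208.9864, 193.1675]), array([217.1812, 183.8537])]
```

View pics/top1.png

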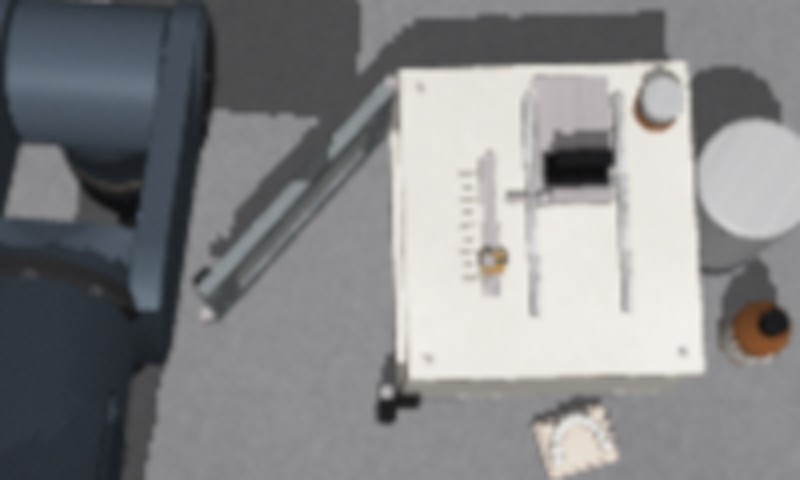

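The crop sharpens this. Index finger at (512,196), pointer clamp at (492,258), tab at (578,168), door free edge at about (205,300). Next I go down beside the door.

>>> servo_tool([
  [[0, 0, 0, 0, 0, 0.03, -1], [0, 0, 0, 0, 0, 0.03, -1], [0, 0, 0, 0, 0, 0.03, -1], [0, 0, 0, 0, 0, 0.03, -1], [0, 0, 0, -0.015, -0.008, 0, -1], [0, 0, 0, -0.015, -0.007, 0, -1]],
])

```text
t: 3.37
tcp_pos: [0.5576, 0.0459, 0.1274]
tool_rot: [0.707, 0.708, -0.002, -0.003]
force: [0.9, 0.3, 0.7]
finger_gap: 0.003
gripper_force: 0.3
```

>>> servo_tool([
  [[0, 0, 0, -0.012, -0.008, 0, -1], [0, 0, 0, -0.012, -0.008, 0, -1], [0, 0, 0, -0.012, -0.008, 0, -1], [0, 0, 0, -0.012, -0.008, 0, -1], [0, 0, 0, -0.012, -0.007, 0, -1]],
])

```text
t: 3.78
tcp_pos: [0.5205, -0.0154, 0.131]
tool_rot: [0.707, 0.707, 0.0, 0.001]
force: [1.0, 0.5, -0.8]
finger_gap: -0.001
gripper_force: 0.3
```

>>> servo_tool([
  [[0, 0, 0, -0.01, -0.004, 0, -1], [0, 0, 0, -0.01, -0.004, 0, -1], [0, 0, 0, -0.01, -0.003, 0, -1], [0, 0, 0, -0.01, -0.003, 0, -1], [0, 0, 0, -0.01, -0.003, 0, -1]],
])

```text
t: 4.2
tcp_pos: [0.504, -0.0651, 0.1305]
tool_rot: [0.707, 0.707, 0.0, 0.0]
force: [1.0, 0.2, -0.4]
finger_gap: -0.0
gripper_force: 0.3
```

>>> servo_tool([
  [[0, 0, 0, -0.004, 0, 0, -1], [0, 0, 0, -0.004, 0, 0, -1], [0, 0, 0, -0.004, 0, 0, -1], [0, 0, 0, 0, 0, 0, -1]],
])

```text
t: 4.53
tcp_pos: [0.5036, -0.0754, 0.1302]
tool_rot: [0.707, 0.707, 0.0, -0.001]
force: [-0.5, 2.5, 2.8]
finger_gap: -0.0
gripper_force: 1.6
```

>>> servo_tool([
  [[0, 0, 0, -0.003, 0, 0, -1], [0, 0, 0, -0.003, 0, 0, -1], [0, 0, 0, 0, 0, 0, -1]],
])

```text
t: 4.78
tcp_pos: [0.5036, -0.0811, 0.1302]
tool_rot: [0.707, 0.707, 0.0, -0.001]
force: [-0.6, 5.8, 2.7]
finger_gap: 0.004
gripper_force: 2.6
```

>>> servo_tool([
  [[0, 0, 0, -0.003, 0, 0, -1], [0, 0, 0, -0.003, 0, 0, -1], [0, 0, 0, 0, 0, 0, -1]],
])

```text
t: 5.03
tcp_pos: [0.5035, -0.0815, 0.1303]
tool_rot: [0.709, 0.706, 0.004, -0.005]
force: [5.4, 26.8, 6.2]
finger_gap: -0.0
gripper_force: 13.3
```

>>> servo_tool([
  [[0, 0, 0, -0.003, 0, 0, -1], [0, 0, 0, 0, 0, 0, -1], [0, 0, 0, 0, 0, 0, -1], [0, 0, 0, 0, 0, 0, -1]],
])

```text
t: 5.37
tcp_pos: [0.5035, -0.0816, 0.1303]
tool_rot: [0.709, 0.706, 0.005, -0.006]
force: [7.8, 35.6, 5.3]
finger_gap: 0.0
gripper_force: 18.1
```

>>> servo_tool([
  [[0, 0, 0, 0.02, 0, 0, -1], [0, 0, 0, 0.03, 0, 0, -1], [0, 0, 0, 0, 0, -0.04, -1], [0, 0, 0, 0, 0, -0.04, -1], [0, 0, 0, 0, 0, -0.04, -1], [0, 0, 0, 0, 0.01, -0.04, -1], [0, 0, 0, -0.02, 0.02, -0.01, -1], [0, 0, 0, -0.04, 0.02, 0, -1]],
])

```text
t: 6.03
tcp_pos: [0.5553, -0.0969, 0.3056]
tool_rot: [0.705, 0.709, 0.002, 0.005]
force: [1.8, 0.7, 0.3]
finger_gap: -0.004
gripper_force: 0.0
```

>>> servo_tool([
  [[0, 0, 0, -0.04, 0, 0, 0], [0, 0, 0, -0.04, 0, 0, 0], [0, 0, 0, -0.04, 0, 0, 0], [0, 0, 0, 0, 0, 0, 0], [0, 0, 0, 0, 0, 0, 0], [0, 0, 0, 0, 0, 0, 0]],
])

```text
t: 6.53
tcp_pos: [0.5524, -0.2185, 0.2998]
tool_rot: [0.707, 0.707, -0.0, -0.001]
force: [-1.6, 0.7, -0.9]
finger_gap: 0.502
gripper_force: 0.0
```

```bash
python3 - <<'E'
from h import *
s=manip.sense();print(s["tcp_pos"],s["tool_rot"],s["finger_gap"],repr(manip.camera_info("wrist")))
b=manip.snapshot("wrist"); cv2.imwrite("pics/w2.png",b)
b=manip.snapshot("top"); cv2.imwrite("pics/t2.png",b)
E
```

```text
[ 0.55235423 -0.2185154   0.29983575] [ 7.07322508e-01  7.06890779e-01 -1.31661984e-04 -5.28844211e-04] 0.5023051562864176 {'K': array([[324.17223259,   0.        , 256.9863009 ],
       [  0.        , 324.17223259, 186.74502685],
       [  0.        ,   0.        ,   1.        ]]), 'camera_from_world': array([[ 9.99999724e-01, -2.82042852e-04, -6.87671162e-04,
        -5.52466972e-01],
       [-6.99189836e-05, -9.56799456e-01,  2.90748681e-01,
        -2.61456708e-01],
       [-7.39966981e-04, -2.90748553e-01, -9.56799212e-01,
         3.64863378e-01],
       [ 0.00000000e+00,  0.00000000e+00,  0.00000000e+00,
         1.00000000e+00]])}
```

View pics/w2.png

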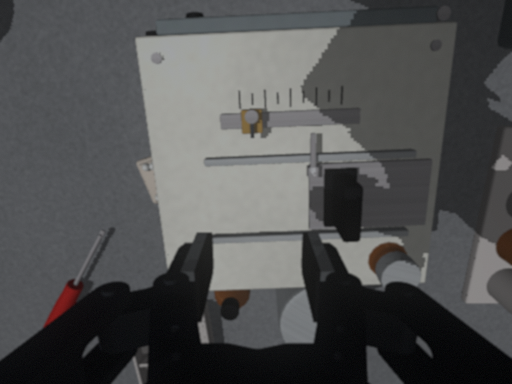

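The wrist view shows the door lying flush along the box's top edge. Index finger at (316,135–170), pointer line at (252,130), tab at about (325–362, 168–240). I'll enlarge that area to get the edges.

```bash
python3 - <<'E'
import cv2
b=cv2.imread("pics/w2.png")[90:250,220:380]
cv2.imwrite("pics/w2z.png",cv2.resize(b,(600,600),interpolation=cv2.INTER_CUBIC))
E
```

```text
(no output)
```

View pics/w2z.png

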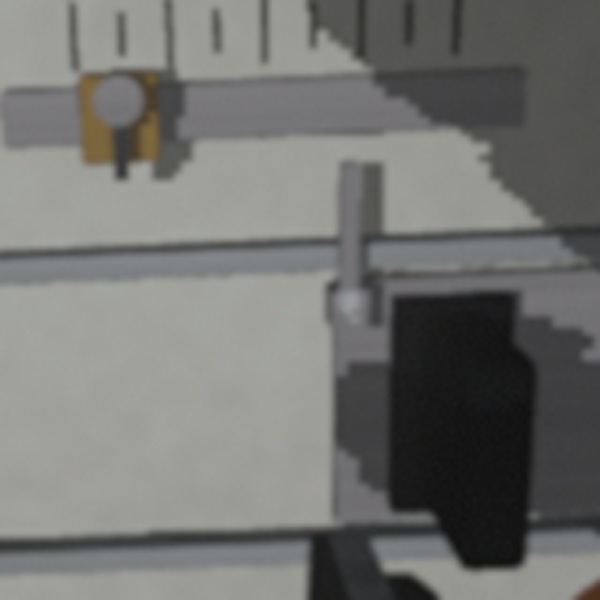

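```bash
python3 - <<'E'
from h import *
np.set_printoptions(precision=4,suppress=True)
P=lambda x,y:(220+x/3.75,90+y/3.75)
y=.045; ex=np.array([np.cos(y),np.sin(y),0])
for z in(.168,.172,.176):
  a=ray("wrist",P(349,163),z); b=ray("wrist",P(121,178),z); print(z,a,b,(a-b)@ex)
for p in[(497,455),(465,567),(525,567),(533,370),(515,340)]: print("tab",ray("wrist",P(*p),.208))
a,b=ray("wrist",P(0,545),.169),ray("wrist",P(600,518),.169); print("yaw",np.arctan2((b-a)[1],(b-a)[0]))
a,b=ray("wrist",P(0,252),.169),ray("wrist",P(600,230),.169); print("yaw",np.arctan2((b-a)[1],(b-a)[0]))
print("idx-tab should be -23", (ray("wrist",P(349,163),.172)-ray("wrist",P(497,455),.208))@ex)
print("jar",ray("wrist",(402,272),.19))
E
```

```text
0.168 [ 0.5969 -0.177   0.168 ] [ 0.5489 -0.1802  0.168 ] 0.04808811424686265
0.172 [ 0.5962 -0.1765  0.172 ] [ 0.549  -0.1796  0.172 ] 0.04733973090239729
0.176 [ 0.5955 -0.1759  0.176 ] [ 0.549  -0.1791  0.176 ] 0.046591347557931935
tab [ 0.6212 -0.2271  0.208 ]
tab [ 0.617  -0.2507  0.208 ]
tab [ 0.6288 -0.2507  0.208 ]
tab [ 0.6264 -0.2101  0.208 ]
tab [ 0.6225 -0.2043  0.208 ]
yaw 0.0512277668753707
yaw 0.03917900002439975
idx-tab should be -23 -0.02266029829174467
jar [ 0.6723 -0.2875  0.19  ]
```

>>> servo_tool([
  [[0, 0, -2.6, 0, 0, 0, 0], [0, 0, 0, -0.007, 0.034, 0, 0], [0, 0, 0, -0.0065, 0.034, 0, 0], [0, 0, 0, 0, 0, 0.03, 0], [0, 0, 0, 0, 0, 0.03, 0], [0, 0, 0, 0, 0, 0.02, 0], [0, 0, 0, 0, 0, 0.017, 0], [0, 0, 0, 0, 0, 0, 0]],
])

```text
t: 7.3
tcp_pos: [0.6191, -0.2256, 0.199]
tool_rot: [0.69, 0.724, -0.001, -0.004]
force: [-0.5, 0.6, -0.7]
finger_gap: 0.495
gripper_force: 0.0
```

>>> servo_tool([
  [[0, 0, 0, 0, 0, 0, -1], [0, 0, 0, 0, 0, 0, -1], [0, 0, 0, 0, 0, 0, -1], [0, 0, 0, 0, 0, 0, -1], [0, 0, 0, 0, 0, 0, -1], [0, 0, 0, 0, 0, 0, -1]],
], squeeze=40)

```text
t: 7.8
tcp_pos: [0.6207, -0.2284, 0.205]
tool_rot: [0.691, 0.723, -0.0, -0.0]
force: [-4.5, 1.8, 6.6]
finger_gap: 0.151
gripper_force: 41.6
```

>>> servo_tool([
  [[0, 0, 0, 0, -0.006, 0, -1], [0, 0, 0, 0, -0.006, 0, -1], [0, 0, 0, 0, -0.006, 0, -1], [0, 0, 0, 0, -0.006, 0, -1], [0, 0, 0, 0, -0.006, 0, -1], [0, 0, 0, 0, -0.006, 0, -1], [0, 0, 0, 0, -0.006, 0, -1], [0, 0, 0, 0, -0.005, 0, -1]],
])

```text
t: 8.47
tcp_pos: [0.5787, -0.2303, 0.205]
tool_rot: [0.691, 0.723, 0.004, 0.004]
force: [8.6, 4.7, -0.5]
finger_gap: 0.152
gripper_force: 41.0
```

>>> servo_tool([
  [[0, 0, 0, 0, 0, 0, -1], [0, 0, 0, 0, 0, 0, -1], [0, 0, 0, 0, 0, 0, -1]],
])

```text
t: 8.72
tcp_pos: [0.5787, -0.2303, 0.2051]
tool_rot: [0.691, 0.723, 0.004, 0.004]
force: [8.2, 5.4, 1.3]
finger_gap: 0.155
gripper_force: 41.0
```

```bash
python3 - <<'E'
from h import *
b=manip.snapshot("wrist"); t=manip.snapshot("top"); cv2.imwrite("pics/w3.png",b);cv2.imwrite("pics/t3.png",t)
cv2.imwrite("pics/w3z.png",np.hstack([cv2.resize(b[:,100:400],(420,538),interpolation=cv2.INTER_CUBIC),cv2.resize(t[100:220,265:345],(359,538),interpolation=cv2.INTER_CUBIC)]))
E
```

```text
(no output)
```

View pics/w3z.png

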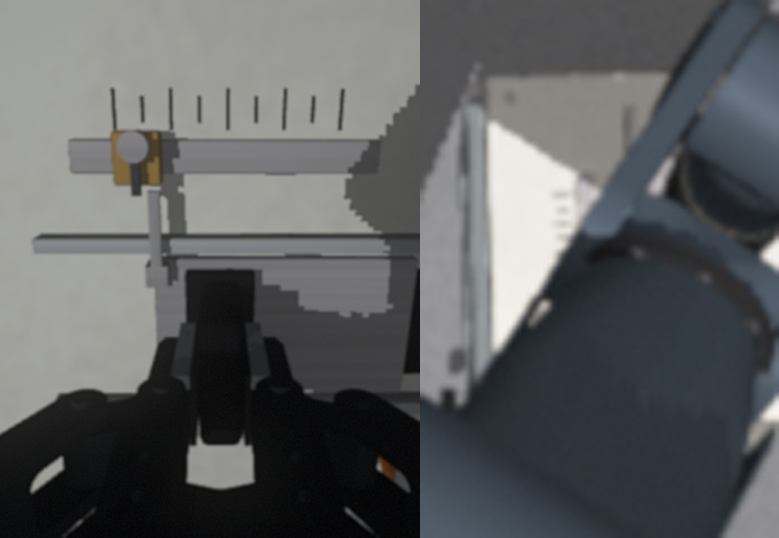

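The wrist view shows the gripped tab. The index tip is at (154,192) and the pointer line at (136,192), so there is still a little to pull.

```bash
python3 - <<'E'
from h import *
c=manip.camera_info("wrist");y=.045;ex=np.array([np.cos(y),np.sin(y),0])
for zi,zp in((.170,.172),(.172,.172),(.172,.176),(.174,.174)):
    a=ray("wrist",(100+154/1.4,193/1.4),zi);b=ray("wrist",(100+136/1.4,193/1.4),zp);print((a-b)@ex)
E
```

```text
0.005967959676123461
0.006234029303653458
0.005543893935343093
0.0061550312470281055
```

>>> servo_tool([
  [[0, 0, 0, 0, -0.002, 0, -1], [0, 0, 0, 0, -0.002, 0, -1], [0, 0, 0, 0, -0.002, 0, -1], [0, 0, 0, 0, 0, 0, -1], [0, 0, 0, 0, 0, 0, -1], [0, 0, 0, 0, 0, 0, -1], [0, 0, 0, 0, 0, 0, -1]],
])

```text
t: 9.4
tcp_pos: [0.573, -0.2305, 0.205]
tool_rot: [0.691, 0.723, 0.004, 0.004]
force: [8.2, 4.6, -0.3]
finger_gap: 0.156
gripper_force: 41.0
```

```bash
python3 - <<'E'
from h import *
b=manip.snapshot("wrist")
cv2.imwrite("pics/w4z.png",cv2.resize(b[80:240,140:300],(600,600),interpolation=cv2.INTER_CUBIC))
E
```

```text
(no output)
```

View pics/w4z.png

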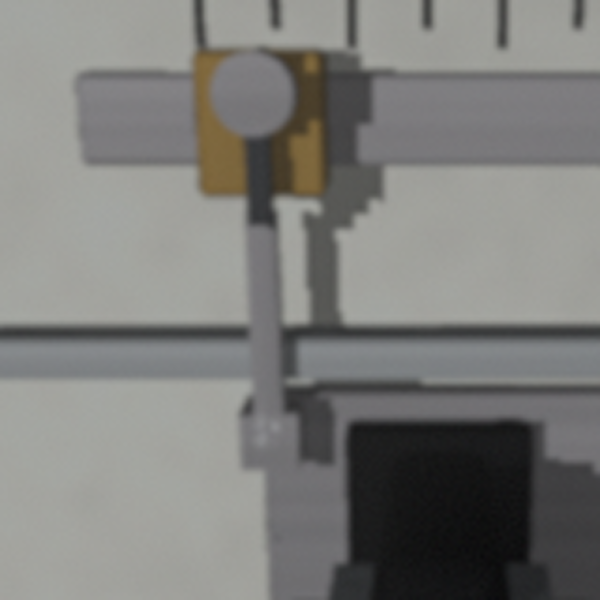

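The index tip at (263,225) now lines up with the pointer's dark line at (261,220). The gripper is still holding the tab.

```bash
python3 -c "
from station import manip
print(manip.sign_off())"
```

```text
the job is handed in; nothing more can be done
None
```

I pushed the door shut until it hit a hard stop and it looked flush on camera; the gripper is holding the gate with its index within about 1 mm of the pointer's line. I handed the job in at about 9.5 s, but `sign_off()` returned no verdict.

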